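# Put the seat-ring inspection kit back into its fitted tray

## Robot

A 6-joint arm with a two-finger parallel gripper is mounted at the origin on a cart in front of the work surface, level with it; the furniture and walls round the work are solid. World frame = base frame: x ahead of the robot, y to its left, z up, the work surface at z = 0. Lengths are in m, angles in degrees, forces in N, time in s.
With the tool pointing down it reaches from about 0.375 to 0.9 m from the base axis. Payload 3.1 kg.
Tool frame: the origin (TCP) lies at the very end of the fingers, on their centre line; the grasp point (between the pads) lies bot.hold_point_z behind it (bot.hold_point_z is the distance from the TCP to the grasp point, in m); z points along the fingers, y is the line along which they close (so a half turn about z gives the same grasp; the last joint's range is limited). The gripper opens to 87 mm and grips with 3 to 60 N. Pads are 19 mm wide; open, the fingers measure 117 mm over their backs; the gripper's body (75 mm by 190 mm) begins 51 mm behind the grasp point.
Start: joints at [64.315, 30.224, 82.088, -0, 67.689, -10.227], TCP at [0.167, 0.602, 0.223] pointing down, gripper open.
Joint ranges: [-176.69, 176.69], [-43.24, 126.21], [12.49, 139.97], [-82, 262], [0, 151.66], [-163.58, 163.58]. Speed limits (degrees/s): [159.86, 159.86, 180, 180, 180, 180].

## Interface

Orientations are given as a 3x3 rotation matrix whose columns are the frame's x, y, z axes.
In Python, from rig import bot gives the robot as it stands.
- The arm moves only by the tool apply_moves, never from a script. Its argument "plan" is one flat list of numbers, 4 for each row, row after row: the shift along the world's x, y, z normalised to -1 to 1, where 1 is 0.05 m, then the turn about the world's z normalised to -1 to 1, where 1 is 10 degrees. A call has 1 to 12 rows; each row shifts and turns the commanded pose from where the row before left it; what a row does not reach is not made up. A row lasts 1/8 s, in which the tool goes at most 62.5 mm and 10.7 degrees, less where a joint would pass 70% of its speed; a pose out of reach is approached as far as the arm can. A call with a number of a shift or a turn outside -1 to 1 is refused whole. A call with a gripper value outside its range is refused whole. "grip" is the closure, from -1 (fully open) to 1 (shut), so that 0 is half open, set as the call begins (left out, the last holds). The fingers move at their own pace and stop on an object; the grip force is fixed at half the most. Time passes only in rows, so rows that do not move let the fingers close. It gives the time, the measured TCP pose, the force, the opening and the grip force at its end, in the units of the state.
- bot.read_state(): the state, without advancing time (a new reading comes with each control period).
- bot.capture(name): name is "side" or "top" or "wrist"; returns (picture, depth): 384x512x3 uint8, red, green, blue; 384x512 float32, m along the optical axis (not along the pixel's ray), 0 where there is no reading.
- bot.camera_info(name): a dict with "vertical_fov" (degrees; the focal length in pixels is half the picture's height over the tangent of half this angle, whatever the lens; pixels are square), "cx", "cy" (the principal point, pixels), "rvec" (rotation vector, rad) and "tvec" (3), from world to camera coordinates, as OpenCV has them; the wrist camera has in their place "mount" (4x4, takes a point from camera to tool coordinates, whose origin is the TCP and whose axes are the flange's). Camera axes: x right, y down, z forward; pixel columns grow to the right and rows downward; lengths in m; the calibration is good to about 2 mm. A picture is of the moment at which its call begins: read the wrist's pose just before it. camera_info takes no time and is no camera call.
- bot.hand_in(): hands the job in; it is judged then, once.
Trained networks look in the newest picture that a camera, given by its name, has taken for a name from the list of things; names that differ only in an ending like _2 or _b are one class to them, and where a whole thing is asked for, a point or a joint stands for the part that bears it (a point fixed in the world has none). Each returns a list of dicts, best first, with "p" (0 to 1); they miss things now and then, are a little off and sometimes report something else, mostly with a low value. They report only what shows in the picture. A call takes as long as a camera call. They do not tell look-alikes from the thing itself.
- bot.outline_of(camera, target): "mask" (384x512 bool, what is visible of it) and "xy" ([column, row] as shares, 0 to 1, of the picture: columns of its width, rows of its height, amid what is visible of it).
- bot.pinpoint(camera, target): "xy" ([column, row] as shares, 0 to 1, of the picture: columns of its width, rows of its height: a listed point, or the origin of a listed thing).
The state is a dict: "time_s": time; "joint_positions": joint angles; "qvel": joint speeds; "tau": joint torques, N m; "position": TCP position; "tcp_rot": TCP orientation; "force": force on the tool from outside, world axes, zero at the start; "moment": the same for the moment, N m; "opening": opening from 0.0 (shut) to 1.0 (fully open); "grasp_force": force on a finger pad.
Only numpy, scipy, OpenCV 4.12 (cv2) and the standard library are available. Lean on these libraries where they do the work, as an engineer would, in place of code of your own. Each camera call takes 0.05 s, during which the arm holds its last target. There are 200 camera calls.

## Task

Put the seat-ring inspection kit back into its carrying tray: set the V-block, the eye loupe, the wide gauge block and the small seat ring each into the nest whose pocket is cut to its outline, upright as they stand now and fully down on the pocket's floor. The narrow gauge block and the large seat ring belong to another job: leave them where they lie.

Things in the scene. Friction and masses are not known exactly. Their poses are not given: they have to be found in the camera images.
- v_block_part_center (a point): the V-block: ground steel block with a deep V cut in its top, 44 x 40 mm and 34 mm tall, 0.42 kg, standing on the bench with the V upward. The point is its centre, 17 mm above its underside; x runs along the 44 mm side, y across the 40 mm; grip it across the 40 mm. At the back, between the parts and the tray, stands a 0.4 m tall test stand: carry things past its robot side.
- loupe_part_center (a point): the eye loupe: black cup-shaped magnifier, round, 39 mm in diameter at the wide foot, slightly narrower at the top, 34 mm tall, 40 g, standing on its wide end. The point is its centre, 17 mm above its underside; z is up.
- wide_block_center (a point): the wide gauge block: flat ground steel block, 35 x 30 mm and 9 mm thick, 74 g, lying flat. The point is its centre, 4.5 mm above its underside; x runs along the 35 mm side, y across the 30 mm; grip it across the 30 mm.
- small_ring_center (a point): the small seat ring: turned steel ring with a groove round it, 25 mm outside diameter, 10 mm tall, 18 g, lying flat. The point is its centre, 5 mm above its underside; z is up; grip it across its outside.
- narrow_block_center (a point): a narrow gauge block that does not belong in the tray: 35 x 20 mm and 9 mm thick, otherwise like the wide one. The point is its centre, 4.5 mm above its underside; x runs along the 35 mm side.
- large_ring_center (a point): a large seat ring that does not belong in the tray: turned steel, stepped outside, 36 mm outside diameter and 16 mm tall, lying flat. The point is its centre, 8 mm above its underside.
- nest_v_pocket (a point): the V-block's nest: grey plastic nest block, 86 mm square, fixed in the dark square tray (184 mm, lip 19 mm above the bench) with three others, two by two, 90 mm apart, in changing order; its flat top is 17 mm above the bench. Its straight-walled pocket is the larger rectangle, 53 mm along x by 48 mm along y, 9 mm deep. The point is the middle of the pocket's floor; z is up, x and y run along the nest's sides (x along the 53 mm).
- nest_loupe_pocket (a point): the loupe's nest: grey plastic nest block, 86 mm square, fixed in the dark square tray (184 mm, lip 19 mm above the bench) with three others, two by two, 90 mm apart, in changing order; its flat top is 17 mm above the bench. Its straight-walled pocket is the larger round one, 48 mm in diameter, 9 mm deep. The point is the middle of the pocket's floor; z is up, x and y run along the nest's sides.
- nest_block_pocket (a point): the gauge block's nest: grey plastic nest block, 86 mm square, fixed in the dark square tray (184 mm, lip 19 mm above the bench) with three others, two by two, 90 mm apart, in changing order; its flat top is 17 mm above the bench. Its straight-walled pocket is the smaller rectangle, 43 mm along x by 38 mm along y, 5 mm deep. The point is the middle of the pocket's floor; z is up, x and y run along the nest's sides (x along the 43 mm).
- nest_ring_pocket (a point): the seat ring's nest: grey plastic nest block, 86 mm square, fixed in the dark square tray (184 mm, lip 19 mm above the bench) with three others, two by two, 90 mm apart, in changing order; its flat top is 17 mm above the bench. Its straight-walled pocket is the smaller round one, 33 mm in diameter, 5 mm deep. The point is the middle of the pocket's floor; z is up, x and y run along the nest's sides.
Things that resemble listed ones, but are neither listed nor needed, are in the scene too. What is shaped like the part that bears v_block_part_center but red is not meant.

How it is judged (in metres and radians):
At the end, for the whole second after the job is handed in: The V-block, loupe, wide gauge block and small ring each lie in their own pocket: centre within 8 mm of the pocket's centre, resting on its floor (within 2.5 mm), upright within 0.08 rad and at rest; the narrow gauge block and the large ring are within 20 mm of where they started (horizontal distance between v_block_part_center and nest_v_pocket below 0.008 m and z of v_block_part_center in the frame of nest_v_pocket between 0.0145 and 0.0195 m and angle between each of v_block_part_center, loupe_part_center, wide_block_center, small_ring_center's own z axis and vertical below 0.08 rad and linear speed of each of v_block_part, loupe_part, wide_block, small_ring below 0.02 m/s and horizontal distance between loupe_part_center and nest_loupe_pocket below 0.008 m and z of loupe_part_center in the frame of nest_loupe_pocket between 0.0145 and 0.0195 m and horizontal distance between wide_block_center and nest_block_pocket below 0.008 m and z of wide_block_center in the frame of nest_block_pocket between 0.002 and 0.007 m and horizontal distance between small_ring_center and nest_ring_pocket below 0.008 m and z of small_ring_center in the frame of nest_ring_pocket between 0.0025 and 0.0075 m and distance of each of narrow_block_center, large_ring_center from where it was at the start of the episode below 0.02 m); the robot touches nothing.
It fails at once if the narrow gauge block is shifted by more than 20 mm (distance of narrow_block_center from where it was at the start of the episode above 0.02 m).
It fails at once if the large seat ring is shifted by more than 20 mm (distance of large_ring_center from where it was at the start of the episode above 0.02 m).
It also fails if it takes over 115 s, if anything falls off the work surface, if the arm or the gripper's body presses on something with over 40 N, if the wrist force passes 120 N, or if a joint passes its speed limit or range.

## Working session

There is one attempt and no reset: what is moved stays moved. The work goes in short steps, Python scripts to look and compute and a tool call to move; the robot and the scene stay as the last step left them, time stands still between calls to the robot, and variables do not carry over. Pictures are saved under pics/ and viewed, at most 14 in all, crops included, and the job is handed in when it is done.

Besides the shell and the picture viewer there is one more tool, called by a JSON object that holds its "method" and its "body". apply_moves: Moves the arm, as the interface text tells. Its arguments: {"type":"object","properties":{"plan":{"type":"array","items":{"type":"number"}},"grip":{"type":"number"}},"required":["plan"]}

```bash
mkdir -p pics; ls; cat > h.py <<'E'
import numpy as np, cv2
from rig import bot
def K(n):
    c=bot.camera_info(n); f=192/np.tan(np.radians(c["vertical_fov"])/2); return c,f
def toworld(n,pts,st=None):
    """pts: list of (u,v,depth) px -> world"""
    c,f=K(n); p=np.array(pts,float)
    P=np.c_[(p[:,0]-c["cx"])/f*p[:,2],(p[:,1]-c["cy"])/f*p[:,2],p[:,2]]
    if "mount" in c:
        M=np.array(c["mount"]); P=P@M[:3,:3].T+M[:3,3]
        return P@np.array(st["tcp_rot"]).T+np.array(st["position"])
    R=cv2.Rodrigues(np.array(c["rvec"],float))[0]
    return (P-np.array(c["tvec"]).ravel())@R
def cloud(n,d,st=None):
    v,u=np.mgrid[0:384,0:512]
    return toworld(n,np.c_[u.ravel(),v.ravel(),d.ravel()],st).reshape(384,512,3)
E
python3 - <<'E'
from h import *
print(bot.read_state(), bot.hold_point_z)
for n in("top","side","wrist"):
    st=bot.read_state()
    im,d=bot.capture(n); print(n,bot.camera_info(n)); cv2.imwrite(f"pics/{n}0.png",im[...,::-1]); np.save(f"pics/{n}0.npy",d)
    if n=="top":
        W=cloud(n,d)
        for t in ["v_block_part_center","loupe_part_center","wide_block_center","small_ring_center","narrow_block_center","large_ring_center","nest_v_pocket","nest_loupe_pocket","nest_block_pocket","nest_ring_pocket"]:
            for r in bot.pinpoint(n,t)[:4]:
                u,v=r["xy"][0]*512,r["xy"][1]*384
                print(t,round(r["p"],2),int(u),int(v),W[min(int(v),383),min(int(u),511)].round(3))
E
```

```text
pics
{'time_s': 0.0, 'joint_positions': array([ 6.43139920e+01,  3.02791052e+01,  8.21572263e+01, -1.49979724e-03,
        6.76899715e+01, -1.02284423e+01]), 'qvel': array([-0.01430479,  0.03369872, -0.02604081,  0.04391256, -0.10327762,
        0.08727818]), 'tau': array([-2.81178473e-04, -4.40039885e+01, -1.76592278e+01,  6.31993543e-02,
        5.81317884e-02, -1.44913092e-04]), 'position': array([0.16623985, 0.60171119, 0.2215655 ]), 'tcp_rot': array([[-9.63830595e-01,  2.66514002e-01, -9.33650314e-04],
       [ 2.66515384e-01,  9.63828596e-01, -1.99706665e-03],
       [ 3.67632647e-04, -2.17366610e-03, -9.99997570e-01]]), 'force': array([0.01863159, 0.0761415 , 0.15803346]), 'moment': array([-0.00314126,  0.01807286, -0.027013  ]), 'grasp_force': 0.0, 'opening': 1.0011498814589104} 0.0187
top {'vertical_fov': 57.74630439358741, 'cx': 252.2821830694128, 'cy': 189.23249086565957, 'rvec': array([ 2.14327729, -2.17008379,  0.13968552]), 'tvec': array([0.06755319, 0.50974341, 1.11671844])}
v_block_part_center 0.66 208 190 [0.511 0.208 0.023]
v_block_part_center 0.63 152 180 [0.548 0.
[... 579 characters left out ...]
 ]
nest_ring_pocket 0.81 306 178 [ 0.549 -0.121  0.012]
side {'vertical_fov': 43.4261023586579, 'cx': 254.0399617567147, 'cy': 198.99699118603576, 'rvec': array([ 0.27136441, -2.57045132,  1.59049503]), 'tvec': array([0.50432767, 0.06706121, 1.28393867])}
wrist {'vertical_fov': 65.16194077042464, 'cx': 247.62657621090818, 'cy': 193.53506830790508, 'mount': array([[ 6.83311241e-04, -9.61105298e-01, -2.76181351e-01,
         7.59861208e-02],
       [ 9.99999689e-01,  5.47865414e-04,  5.67578787e-04,
         4.13141916e-04],
       [-3.94192769e-04, -2.76181653e-01,  9.61105374e-01,
        -1.61178023e-01],
       [ 0.00000000e+00,  0.00000000e+00,  0.00000000e+00,
         1.00000000e+00]])}
```

```bash
python3 - <<'E'
import cv2
a=cv2.imread("pics/top0.png")
cv2.imwrite("pics/top0c.png",cv2.resize(a[120:270,120:380],(796,459),interpolation=cv2.INTER_CUBIC))
E
```

```text
(no output)
```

View pics/top0c.png

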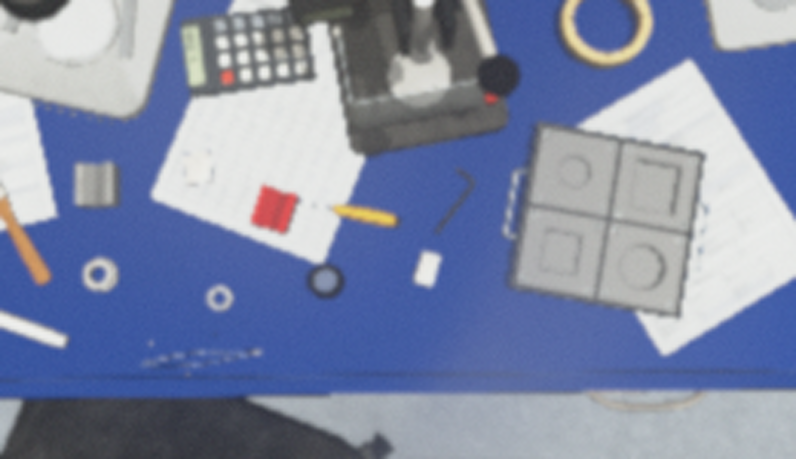

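View pics/side0.png

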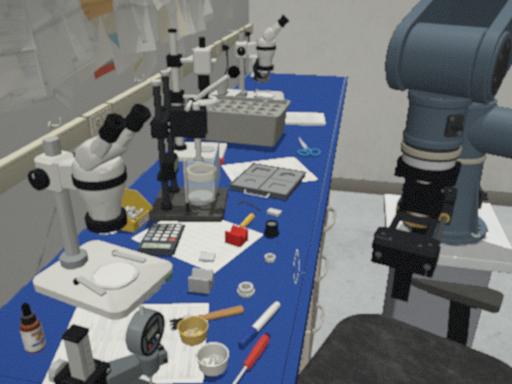

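V-block is at zoom (96,185), px (152,180). The red look-alike is at (209,188). The wide block is on the paper at (184,174), with the narrow one alone at (259,208). The small ring is at (192,217) and the large ring at (152,209), with the loupe at (226,211). Nests: ring is upper left, V upper right, block lower left, loupe lower right. Next I move in for a closer wrist look.

{"method": "apply_moves", "body": {"plan": [0.8,-0.8,0.2,0,0.8,-0.8,0.2,0,0.8,-0.8,0.2,0,0.8,-0.8,0,0,0.8,-0.8,0,0,0.8,-0.8,0,0,0.8,-0.8,0,0,0,0,0,0,0,0,0,0], "grip": -1}}

```text
time_s: 1.78
position: [0.4462, 0.3223, 0.2525]
tcp_rot: [[-0.964, 0.267, -0.001], [0.267, 0.964, 0.0], [0.001, 0.0, -1.0]]
force: [-0.0, 0.4, 0.3]
opening: 0.997
grasp_force: 0.0
```

```bash
cat > look.py <<'E'
import sys
from h import *
tag=sys.argv[1]; names=sys.argv[2:]
st=bot.read_state(); im,d=bot.capture("wrist")
W=cloud("wrist",d,st); cv2.imwrite(f"pics/{tag}.png",im[...,::-1]); np.savez(f"pics/{tag}.npz",W=W,im=im,d=d)
print(st["position"].round(4),"tool yaw y-axis deg",np.degrees(np.arctan2(st["tcp_rot"][1,1],st["tcp_rot"][0,1])).round(2),st["time_s"])
for t in names:
    for r in bot.outline_of("wrist",t)[:3]:
        m=r["mask"]&(d>0)
        if m.sum()<20: continue
        u,v=r["xy"][0]*512,r["xy"][1]*384
        P=W[m]; zt=np.percentile(P[:,2],85)
        Q=P[abs(P[:,2]-zt)<.004]
        (cx,cy),(w,h),a=cv2.minAreaRect((Q[:,:2]*1000).astype(np.float32))
        print(t,round(r["p"],2),int(u),int(v),"ztop %.4f"%zt,"rect mm",round(cx,1),round(cy,1),round(w,1),round(h,1),round(a,1),"mean",(P.mean(0)*1000).round(1))
E
python3 look.py w1 v_block_part_center loupe_part_center wide_block_center small_ring_center large_ring_center narrow_block_center
```

```text
[0.4462 0.3223 0.2525] tool yaw y-axis deg 74.49 1.775
v_block_part_center 0.77 185 231 ztop 0.0325 rect mm 517.9 206.5 38.3 45.8 71.6 mean [513.3 212.3  24.4]
v_block_part_center 0.65 315 216 ztop 0.0329 rect mm 545.8 399.1 43.8 40.0 1.0 mean [538.8 396.8  24.9]
loupe_part_center 0.86 124 194 ztop 0.0317 rect mm 439.2 150.3 30.0 30.5 57.1 mean [437.5 154.1  22.8]
wide_block_center 0.58 250 246 ztop 0.0087 rect mm 566.8 292.1 35.5 30.2 7.5 mean [565.  292.3   7.7]
small_ring_center 0.76 199 159 ztop 0.0095 rect mm 422.4 265.9 23.4 23.6 73.4 mean [422.2 265.4   6.4]
large_ring_center 0.6 298 151 ztop 0.0153 rect mm 449.6 397.3 29.4 28.5 30.7 mean [446.8 396.5  10.2]
narrow_block_center 0.88 62 220 ztop 0.0086 rect mm 452.0 39.4 20.9 35.5 72.4 mean [451.   41.3   6.7]
```

View pics/w1.png

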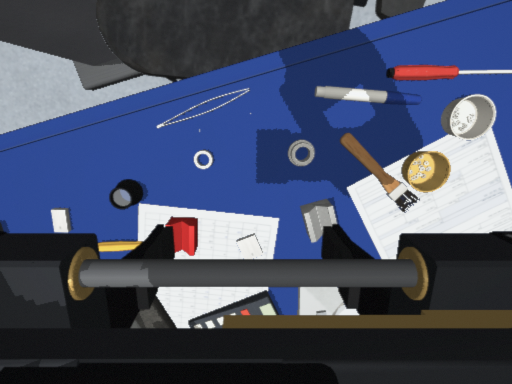

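```bash
python3 - <<'E'
from h import *
W=cloud("top",np.load("pics/top0.npy")); d=np.load("pics/top0.npy")
P=W[(d>0)]
for y in np.arange(-.35,.56,.05):
    print(round(y,2),[ "%3d"%(1000*np.percentile(q,98)) if len(q:=P[(P[:,0]>=x)&(P[:,0]<x+.03)&(P[:,1]>=y)&(P[:,1]<y+.05)][:,2])>2 else " --" for x in np.arange(.36,.78,.03)])
W1=np.load("pics/w1.npz"); W=W1["W"]; 
print("brush z",W[185:212,385:420].reshape(-1,3).min(0),W[185:212,385:420].reshape(-1,3).max(0), W[200,403])
E
```

```text
-0.35 ['  2', '  4', '  4', '  4', '  5', '  4', '  4', '  5', '  3', '  4', '  3', ' 21', '369', '401', '370']
-0.3 ['  4', '  5', '  5', '  8', ' 19', ' 20', ' 19', ' 18', '  4', '  6', '  4', ' 21', ' 22', ' 21', ' 21']
-0.25 ['  4', ' 20', ' 19', ' 21', ' 20', ' 19', ' 20', ' 21', '  4', '  4', '  3', ' 28', ' 27', ' 22', '  4']
-0.2 ['  2', ' 21', ' 20', ' 19', ' 20', ' 20', ' 20', ' 20', '  4', '  3', ' 27', ' 26', ' 18', ' 27', '  3']
-0.15 ['  3', ' 20', ' 21', ' 19', ' 21', ' 19', ' 20', ' 20', ' 21', '  4', ' 25', ' 26', ' 26', ' 27', '  3']
-0.1 ['  2', '  2', ' 21', ' 20', ' 20', ' 20', ' 20', ' 20', ' 22', '  4', '  2', '  4', '  3', '  4', '  3']
-0.05 ['  3', '  3', '  4', '  3', '  6', '  4', '387', '387', '354', '334', ' 25', ' 25', '369', '371', '  2']
-0.0 ['  2', '  3', ' 10', ' 11', '  5', '  5', '380', '382', '349', '334', '311', '290', '370', '370', ' --']
0.05 ['  4', '  3', '  3', '  4', ' 15', ' 13', '  4', ' 91', '172', '293', '300', '289', '282', '275', '  4']
0.1 ['  3', '  3', ' 35', ' 25', ' 11', ' 14', '  5', '160', '170', '170', '181', '273', '371', '
[... 423 characters left out ...]
3', ' 24', ' 24', ' 23', ' 24']
0.35 ['  3', '  4', ' 17', ' 15', '  3', ' 35', ' 34', '  3', ' 22', '385', '360', '339', '325', '291', '276']
0.4 [' 16', '  3', ' 15', ' 15', '  3', ' 33', ' 36', '  3', '383', '397', '375', '341', '337', '292', '277']
0.45 [' 15', ' 16', '  9', ' 11', ' 10', '  9', '  4', '  3', '  3', '396', '396', '356', '341', ' --', ' --']
0.5 [' 17', ' 17', '  9', '  3', ' 27', ' 28', ' 20', '  4', '  4', ' 22', ' 23', ' 26', ' 26', ' 20', ' --']
0.55 [' 17', ' 18', ' 28', ' 28', ' 29', ' 29', '  3', '  4', '  3', '  5', '  4', '  5', '  3', '  2', '  2']
brush z [ 0.37323283  0.34301885 -0.00293565] [0.57954641 0.54846031 0.41370206] [0.55555736 0.52385842 0.00226631]
```

{"method": "apply_moves", "body": {"plan": [0.66,0.51,-0.4,0.55,0.66,0.51,-0.4,0.55,0.67,0.51,-0.6,0.55,0,0,-0.9,0,0,0,-0.9,0,0,0,-0.8,0,0,0,-0.4,0,0,0,-0.3,0,0,0,-0.12,0,0,0,0,0,0,0,0,0], "grip": -0.38}}

```text
time_s: 3.5
position: [0.5469, 0.3993, 0.0129]
tcp_rot: [[-1.0, -0.018, 0.002], [-0.018, 1.0, 0.001], [-0.002, 0.001, -1.0]]
force: [-0.1, -0.1, -0.0]
opening: 0.691
grasp_force: 0.0
```

{"method": "apply_moves", "body": {"plan": [0,0,0,0,0,0,0,0,0,0,0,0,0,0,0,0,0,0,0,0,0,0,0,0], "grip": 1}}

```text
time_s: 4.25
position: [0.5462, 0.3989, 0.0119]
tcp_rot: [[-1.0, -0.018, 0.0], [-0.018, 1.0, -0.0], [-0.0, -0.0, -1.0]]
force: [-1.0, 0.6, 2.9]
opening: 0.457
grasp_force: 30.0
```

{"method": "apply_moves", "body": {"plan": [0,0,0.6,0,0,0,1,0,-0.84,-0.8,0.6,0,-0.84,-0.8,0.5,0,-0.84,-0.8,0.5,0,0,-1,0,0,0,-1,0,0,0,-1,0,0,0,-1,0,0,0,-1,0,0,0,-1,0,0,0,-1,0,0]}}

```text
time_s: 5.75
position: [0.4221, -0.0699, 0.1692]
tcp_rot: [[-1.0, -0.018, -0.001], [-0.018, 1.0, 0.001], [0.001, 0.001, -1.0]]
force: [0.9, 0.7, -3.6]
opening: 0.455
grasp_force: 30.0
```

{"method": "apply_moves", "body": {"plan": [0,-1,0.6,0,0.8,-1,0.6,0,0.8,0,0.2,0,0,0,0,0,0,0,0,0]}}

```text
time_s: 6.38
position: [0.4963, -0.1616, 0.2348]
tcp_rot: [[-1.0, -0.019, -0.004], [-0.019, 1.0, 0.002], [0.004, 0.002, -1.0]]
force: [-0.0, -0.1, -3.9]
opening: 0.456
grasp_force: 30.0
```

```bash
python3 look.py w2; python3 - <<'E'
from h import *
d=np.load("pics/w2.npz"); W=d["W"]
for t in ["nest_v_pocket","nest_loupe_pocket","nest_block_pocket","nest_ring_pocket"]:
    for r in bot.pinpoint("wrist",t)[:2]:
        u,v=r["xy"][0]*512,r["xy"][1]*384
        print(t,round(r["p"],2),int(u),int(v),W[min(int(v),383),min(int(u),511)].round(4))
E
```

```text
[ 0.4963 -0.1616  0.2348] tool yaw y-axis deg 91.07 6.375
nest_loupe_pocket 0.7 222 131 [ 0.4492 -0.1938  0.008 ]
nest_block_pocket 0.84 285 149 [ 0.47   -0.1132  0.0116]
nest_block_pocket 0.74 272 215 [ 0.4746 -0.1487  0.2477]
nest_ring_pocket 0.94 274 215 [ 0.4745 -0.1477  0.2479]
```

View pics/w2.png

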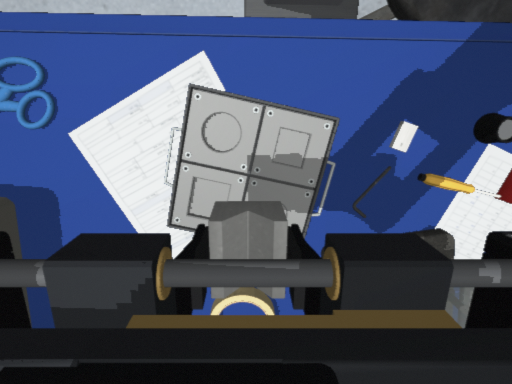

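The picture shows the loupe pocket at (222,131), the block pocket at (291,147) and the V pocket at (210,195). The ring nest is hidden behind the held V-block. I'll fit the tray from the depth.

```bash
cat > nest.py <<'E'
import sys
from h import *
W=np.load(f"pics/{sys.argv[1]}.npz")["W"]
def fit(px,c,rad,zl,zh,name):
    P=W.reshape(-1,3)
    s=np.hypot(P[:,0]-c[0],P[:,1]-c[1])<rad
    # top level
    zt=np.median(P[s&(P[:,2]>.013)&(P[:,2]<.025)][:,2]); 
    m=s&(P[:,2]<zt-zh)&(P[:,2]>zt-zl)
    img=m.reshape(384,512).astype(np.uint8)
    n,l,st,ce=cv2.connectedComponentsWithStats(img)
    k=1+np.argmax(st[1:,4]); Q=P[(l==k).ravel()]
    (cx,cy),(w,h),a=cv2.minAreaRect((Q[:,:2]*1000).astype(np.float32)); cc,r=cv2.minEnclosingCircle((Q[:,:2]*1000).astype(np.float32))
    print(name,"top",zt.round(4),"floor",np.median(Q[:,2]).round(4),"n",len(Q),"rect",np.round([cx,cy,w,h,a],1),"circ",np.round([*cc,r],1),"mean",(Q.mean(0)*1000).round(1))
for a in sys.argv[2:]:
    n,x,y,dep=a.split(","); dep=float(dep); fit(None,(float(x),float(y)),.036,dep+.004,dep*.55,n)
E
python3 nest.py w2 loupe,.449,-.194,.009 block,.470,-.110,.005 v,.535,-.21,.009
python3 - <<'E'
from h import *
# top-level nest + lip extents of the tray
d=np.load("pics/w2.npz");P=d["W"].reshape(-1,3)
s=(P[:,2]>.012)&(P[:,2]<.024)&(abs(P[:,0]-.5)<.13)&(abs(P[:,1]+.16)<.13)
print(cv2.minAreaRect((P[s][:,:2]*1000).astype(np.float32)))
for nm in ["top"]:
  P=cloud("top",np.load("pics/top0.npy")).reshape(-1,3)
  s=(P[:,2]>.011)&(P[:,2]<.026)&(abs(P[:,0]-.5)<.12)&(P[:,1]<-.04)&(P[:,1]>-.28)
  print(cv2.minAreaRect((P[s][:,:2]*1000).astype(np.float32)))
E
```

```text
loupe top 0.0159 floor 0.007 n 1141 rect [ 450.4 -194.9   47.3   47.4   12. ] circ [ 450.6 -194.8   24. ] mean [ 450.3 -195.     7.1]
block top 0.016 floor 0.0111 n 1013 rect [ 467.8 -106.1   38.2   43.7   78. ] circ [ 467.9 -105.4   28.5] mean [ 467.9 -105.9   11.1]
v top 0.0159 floor 0.0071 n 1075 rect [ 539.6 -212.6   48.2   51.7   78.6] circ [ 536.7 -212.9   32.7] mean [ 535.9 -215.4    7.1]
((507.49737548828125, -142.99844360351562), (221.62899780273438, 189.89572143554688), 78.72869873046875)
((506.0625915527344, -143.42410278320312), (245.78182983398438, 188.23294067382812), 78.66276550292969)
```

{"method": "apply_moves", "body": {"plan": [0.28,-0.34,0,-0.41,0.28,-0.34,-0.4,-0.41,0.29,-0.34,-0.8,-0.41,0,0,-0.9,0,0,0,-0.9,0,0,0,-0.6,0,0,0,0,0,0,0,0,0,0,0,0,0]}}

```text
time_s: 7.75
position: [0.5418, -0.2145, 0.0581]
tcp_rot: [[-0.981, 0.195, 0.003], [0.195, 0.981, -0.002], [-0.004, -0.001, -1.0]]
force: [0.5, 0.0, -3.1]
opening: 0.458
grasp_force: 30.0
```

{"method": "apply_moves", "body": {"plan": [-0.05,0.04,-0.2,0,0,0,-0.2,0,0,0,-0.2,0,0,0,-0.1,0,0,0,0,0,0,0,0,0]}}

```text
time_s: 8.5
position: [0.5382, -0.2119, 0.0213]
tcp_rot: [[-0.981, 0.195, 0.0], [0.195, 0.981, -0.0], [-0.0, -0.0, -1.0]]
force: [-0.7, -0.0, -4.2]
opening: 0.457
grasp_force: 30.0
```

{"method": "apply_moves", "body": {"plan": [0,0,-0.03,0,0,0,0,0,0,0,0,0]}}

```text
time_s: 8.88
position: [0.5381, -0.2118, 0.0198]
tcp_rot: [[-0.981, 0.195, 0.0], [0.195, 0.981, -0.0], [-0.0, -0.0, -1.0]]
force: [-0.7, -0.2, -3.4]
opening: 0.454
grasp_force: 30.0
```

{"method": "apply_moves", "body": {"plan": [0,0,0,0,0,0,0,0,0,0,0,0,0,0,0,0], "grip": -0.24}}

```text
time_s: 9.38
position: [0.5382, -0.2118, 0.0199]
tcp_rot: [[-0.981, 0.195, 0.0], [0.195, 0.981, -0.0], [-0.0, -0.0, -1.0]]
force: [0.8, 0.1, -1.2]
opening: 0.616
grasp_force: 0.0
```

{"method": "apply_moves", "body": {"plan": [0,0,0.4,0,0,0,1,0,-0.8,0.2,1,0,-0.8,0.6,0.4,0.4,-0.8,1,0,0.4,0,1,0,0.4,0,1,0,0,0,1,0,0,0,1,0,0,0,1,0,0]}}

```text
time_s: 10.62
position: [0.4205, 0.1283, 0.1582]
tcp_rot: [[-1.0, -0.013, 0.001], [-0.013, 1.0, -0.0], [-0.001, -0.0, -1.0]]
force: [0.8, -0.4, -0.0]
opening: 0.618
grasp_force: 0.0
```

```bash
python3 look.py w3 loupe_part_center small_ring_center; python3 - <<'E'
from h import *
P=np.load("pics/w3.npz")["W"].reshape(-1,3)
s=(np.hypot(P[:,0]-.439,P[:,1]-.150)<.03)
for a,b in((.027,.04),(.005,.025)):
    Q=P[s&(P[:,2]>a)&(P[:,2]<b)]; print(a,len(Q),cv2.minEnclosingCircle((Q[:,:2]*1000).astype(np.float32)),Q[:,2].max())
E
```

```text
[0.4205 0.1283 0.1582] tool yaw y-axis deg 90.73 10.625
loupe_part_center 0.58 265 197 ztop 0.0320 rect mm 438.9 149.7 30.8 30.4 0.1 mean [436.1 148.5  23.3]
small_ring_center 0.56 381 184 ztop 0.0095 rect mm 421.8 265.6 24.3 24.5 6.0 mean [421.9 265.4   6.1]
0.027 695 ((439.2205810546875, 149.2685546875), 15.845101356506348) 0.03531355611986864
0.005 330 ((438.6922302246094, 149.23719787597656), 18.895822525024414) 0.024924230133790498
```

{"method": "apply_moves", "body": {"plan": [0.37,0.42,0,0,0,0,-0.6,0,0,0,-0.9,0,0,0,-0.6,0,0,0,-0.4,0,0,0,-0.3,0,0,0,-0.13,0,0,0,0,0,0,0,0,0], "grip": -0.3}}

```text
time_s: 11.9
position: [0.4394, 0.1477, 0.0121]
tcp_rot: [[-1.0, -0.013, 0.001], [-0.013, 1.0, 0.0], [-0.001, 0.0, -1.0]]
force: [-0.5, 0.4, 0.1]
opening: 0.648
grasp_force: 0.0
```

{"method": "apply_moves", "body": {"plan": [0,0,0,0,0,0,0,0,0,0,0,0,0,0,0,0,0,0,0,0,0,0,0,0], "grip": 1}}

```text
time_s: 12.65
position: [0.4391, 0.1478, 0.0116]
tcp_rot: [[-1.0, -0.013, 0.0], [-0.013, 1.0, 0.0], [-0.0, 0.0, -1.0]]
force: [0.7, 1.6, 3.2]
opening: 0.392
grasp_force: 29.9
```

{"method": "apply_moves", "body": {"plan": [0,0,0.2,0,0,0,0.6,0,0,0,0.8,0,0,0,0,0,0,0,0,0]}}

```text
time_s: 13.28
position: [0.4386, 0.1476, 0.0915]
tcp_rot: [[-1.0, -0.013, -0.0], [-0.013, 1.0, -0.0], [0.0, -0.0, -1.0]]
force: [0.6, 0.1, 0.6]
opening: 0.391
grasp_force: 29.7
```

{"method": "apply_moves", "body": {"plan": [0,-0.98,0,0,0,-0.98,0,0,0,-0.98,0,-0.3,0,-0.98,0,-0.3,0,-0.98,0,-0.3,0.12,-0.98,0,-0.3,0.12,-0.97,-0.3,0,0,0,-0.4,0,0,0,0,0,0,0,0,0]}}

```text
time_s: 14.52
position: [0.4502, -0.1939, 0.056]
tcp_rot: [[-0.981, 0.195, -0.002], [0.195, 0.981, 0.001], [0.002, 0.001, -1.0]]
force: [0.2, -0.7, -1.3]
opening: 0.392
grasp_force: 29.7
```

{"method": "apply_moves", "body": {"plan": [0,-0.02,-0.2,0,0,0,-0.2,0,0,0,-0.2,0,0,0,-0.1,0,0,0,0,0,0,0,0,0,0,0,-0.02,0,0,0,0,0]}}

```text
time_s: 15.52
position: [0.451, -0.1959, 0.0207]
tcp_rot: [[-0.981, 0.195, 0.0], [0.195, 0.981, -0.0], [-0.0, -0.0, -1.0]]
force: [-0.1, -0.3, -0.4]
opening: 0.386
grasp_force: 29.7
```

{"method": "apply_moves", "body": {"plan": [0,0,0,0,0,0,0,0,0,0,0,0,0,0,0,0], "grip": -0.2}}

```text
time_s: 16.02
position: [0.451, -0.1958, 0.0205]
tcp_rot: [[-0.981, 0.195, 0.0], [0.195, 0.981, -0.0], [-0.0, -0.0, -1.0]]
force: [0.1, 0.5, 0.8]
opening: 0.593
grasp_force: 0.0
```

{"method": "apply_moves", "body": {"plan": [0,0,0.4,0,0,0,1,0,-0.6,0.4,1,0,0,1,0.4,0.4,0,1,0,0.4,0,1,0,0.4,0,1,0,0.4,0,1,0,0.3,0,1,0,0,0,1,0,0,0,1,0,0]}}

```text
time_s: 17.4
position: [0.4207, 0.2258, 0.1605]
tcp_rot: [[-0.991, -0.135, 0.0], [-0.135, 0.991, -0.0], [-0.0, -0.0, -1.0]]
force: [0.7, -0.5, -0.1]
opening: 0.599
grasp_force: 0.0
```

```bash
python3 - <<'E'
from h import *
P=cloud("top",np.load("pics/top0.npy")).reshape(-1,3)
for lo,hi in((.04,.15),(.15,.3),(.3,.45)):
    for y0,y1 in((.1,.2),(.2,.35),(.35,.4),(.4,.45),(.45,.5)):
        q=P[(P[:,0]>.5)&(P[:,0]<.8)&(P[:,1]>y0)&(P[:,1]<y1)&(P[:,2]>lo)&(P[:,2]<hi)]
        if len(q): print(lo,y0,"minx",q[:,0].min().round(3),"n",len(q))
q=P[(P[:,0]>.5)&(P[:,0]<.7)&(P[:,1]>-.1)&(P[:,1]<.1)&(P[:,2]>.04)]
print("stand ymin",np.percentile(q[:,1],[0,2]),"xmin",q[:,0].min())
E
```

```text
0.04 0.1 minx 0.598 n 97
0.04 0.35 minx 0.702 n 4
0.04 0.4 minx 0.691 n 4
0.15 0.1 minx 0.598 n 565
0.15 0.35 minx 0.688 n 517
0.15 0.4 minx 0.68 n 447
0.15 0.45 minx 0.698 n 9
0.3 0.1 minx 0.72 n 162
0.3 0.35 minx 0.63 n 346
0.3 0.4 minx 0.62 n 654
0.3 0.45 minx 0.636 n 580
stand ymin [-0.03120491 -0.02201294] xmin 0.5566146960920432
```

{"method": "apply_moves", "body": {"plan": [0.97,0.44,0,0,0.97,0.44,0,0,0.5,0.44,0,0,0,0,0,0,0,0,0,0]}}

```text
time_s: 18.02
position: [0.5414, 0.2896, 0.1598]
tcp_rot: [[-0.991, -0.135, -0.003], [-0.135, 0.991, -0.001], [0.003, -0.001, -1.0]]
force: [-0.3, -0.2, 0.1]
opening: 0.604
grasp_force: 0.0
```

{"method": "apply_moves", "body": {"plan": [0.3,0.05,-0.6,0,0.21,0,-0.8,0,0,0,-0.8,0,0,0,-0.5,0,0,0,-0.2,0,0,0,-0.14,0,0,0,0,0,0,0,0,0,0,0,0,0]}}

```text
time_s: 19.15
position: [0.569, 0.2929, 0.0094]
tcp_rot: [[-0.991, -0.135, 0.002], [-0.135, 0.991, 0.0], [-0.002, 0.0, -1.0]]
force: [0.4, 0.7, -0.8]
opening: 0.596
grasp_force: 0.0
```

{"method": "apply_moves", "body": {"plan": [-0.02,0,-0.06,0,0,0,0,0,0,0,0,0]}}

```text
time_s: 19.52
position: [0.5674, 0.2927, 0.0054]
tcp_rot: [[-0.991, -0.135, -0.0], [-0.135, 0.991, -0.0], [0.0, -0.0, -1.0]]
force: [0.9, 1.0, 0.4]
opening: 0.595
grasp_force: 0.0
```

{"method": "apply_moves", "body": {"plan": [0,0,0,0,0,0,0,0,0,0,0,0,0,0,0,0,0,0,0,0,0,0,0,0], "grip": 1}}

```text
time_s: 20.27
position: [0.5675, 0.2927, 0.0055]
tcp_rot: [[-0.991, -0.135, 0.0], [-0.135, 0.991, -0.0], [-0.0, -0.0, -1.0]]
force: [0.5, -0.2, 0.9]
opening: 0.336
grasp_force: 30.0
```

{"method": "apply_moves", "body": {"plan": [0,0,0.1,0,0,0,0.4,0,0,0,0.6,0,0,0,0,0,0,0,0,0]}}

```text
time_s: 20.9
position: [0.5673, 0.2927, 0.061]
tcp_rot: [[-0.991, -0.135, 0.0], [-0.135, 0.991, 0.0], [-0.0, 0.0, -1.0]]
force: [0.0, 0.6, -0.5]
opening: 0.331
grasp_force: 30.0
```

{"method": "apply_moves", "body": {"plan": [-0.74,-0.72,0.3,0,-0.74,-0.72,0.3,0,-0.74,-0.72,0.3,0,-0.74,-0.72,0.3,0,0,-1,0,-0.4,0,-1,0,-0.4,0,-1,0,-0.4,0.3,-1,0,-0.4,0.6,-1,0,-0.3,0.06,-0.1,-0.6,0,0,0,0,0,0,0,0,0]}}

```text
time_s: 22.4
position: [0.4663, -0.1053, 0.0903]
tcp_rot: [[-0.981, 0.195, -0.002], [0.195, 0.981, 0.001], [0.003, 0.001, -1.0]]
force: [0.5, -0.3, -0.8]
opening: 0.334
grasp_force: 30.0
```

{"method": "apply_moves", "body": {"plan": [0.02,-0.01,-0.5,0,0,0,-0.5,0,0,0,-0.3,0,0,0,0,0,0,0,0,0]}}

```text
time_s: 23.02
position: [0.4689, -0.1067, 0.0262]
tcp_rot: [[-0.981, 0.195, 0.001], [0.195, 0.981, -0.001], [-0.001, -0.0, -1.0]]
force: [0.8, -0.6, -0.8]
opening: 0.335
grasp_force: 30.0
```

{"method": "apply_moves", "body": {"plan": [-0.02,0,-0.14,0,0,0,0,0,0,0,0,0]}}

```text
time_s: 23.4
position: [0.4675, -0.1069, 0.0186]
tcp_rot: [[-0.981, 0.195, 0.0], [0.195, 0.981, -0.0], [-0.0, -0.0, -1.0]]
force: [0.2, -0.2, -0.8]
opening: 0.339
grasp_force: 30.0
```

{"method": "apply_moves", "body": {"plan": [0,0,0,0,0,0,0,0,0,0,0,0,0,0,0,0], "grip": -0.06}}

```text
time_s: 23.9
position: [0.4675, -0.1068, 0.0185]
tcp_rot: [[-0.981, 0.195, 0.0], [0.195, 0.981, -0.0], [-0.0, -0.0, -1.0]]
force: [0.2, 0.0, 0.0]
opening: 0.522
grasp_force: 0.0
```

{"method": "apply_moves", "body": {"plan": [0,0,0.4,0,0,0,1,0,-0.45,0.4,1,0,-0.46,0.94,0.4,0.64,0,1,0,0.64,0,1,0,0.64,0,1,0,0.64,0,1,0,0.64,0,1,0,0.64,0,1,0,0.64,0,0,0,0.64,0,0,0,0]}}

```text
time_s: 25.4
position: [0.4214, 0.2607, 0.1583]
tcp_rot: [[-0.767, -0.642, -0.001], [-0.642, 0.767, -0.0], [0.001, 0.0, -1.0]]
force: [-0.5, 0.1, -0.9]
opening: 0.53
grasp_force: 0.0
```

```bash
python3 look.py w4 small_ring_center
```

```text
[0.4214 0.2607 0.1583] tool yaw y-axis deg 129.96 25.4
small_ring_center 0.51 257 183 ztop 0.0095 rect mm 422.1 265.4 24.1 23.6 40.2 mean [421.1 266.3   6.3]
```

{"method": "apply_moves", "body": {"plan": [0.02,0.1,-0.8,0,0,0,-0.9,0,0,0,-0.7,0,0,0,-0.4,0,0,0,-0.2,0,0,0,0,0,0,0,0,0]}}

```text
time_s: 26.38
position: [0.4236, 0.2652, 0.0093]
tcp_rot: [[-0.767, -0.642, 0.002], [-0.642, 0.767, 0.001], [-0.001, -0.001, -1.0]]
force: [0.3, 0.4, 0.5]
opening: 0.528
grasp_force: 0.0
```

{"method": "apply_moves", "body": {"plan": [-0.02,0,-0.06,0,0,0,0,0,0,0,0,0]}}

```text
time_s: 26.75
position: [0.4221, 0.2653, 0.0057]
tcp_rot: [[-0.767, -0.642, 0.0], [-0.642, 0.767, 0.0], [-0.0, -0.0, -1.0]]
force: [0.1, 0.8, 0.3]
opening: 0.533
grasp_force: 0.0
```

{"method": "apply_moves", "body": {"plan": [0,0,0,0,0,0,0,0,0,0,0,0,0,0,0,0,0,0,0,0,0,0,0,0], "grip": 1}}

```text
time_s: 27.5
position: [0.4219, 0.2652, 0.0055]
tcp_rot: [[-0.767, -0.642, -0.0], [-0.642, 0.767, -0.0], [0.0, 0.0, -1.0]]
force: [-0.5, 0.6, 0.4]
opening: 0.261
grasp_force: 30.0
```

{"method": "apply_moves", "body": {"plan": [0,0,0.1,0,0,0,0.5,0,0,0,0.6,0,0,0,0,0,0,0,0,0]}}

```text
time_s: 28.12
position: [0.4217, 0.2651, 0.0654]
tcp_rot: [[-0.767, -0.642, -0.0], [-0.642, 0.767, -0.0], [0.0, 0.0, -1.0]]
force: [0.5, 0.8, -0.6]
opening: 0.26
grasp_force: 30.0
```

{"method": "apply_moves", "body": {"plan": [0,-0.97,0.3,0,0,-0.97,0.3,0,0,-0.97,0.3,0,0,-0.97,0,0,0,-0.97,0,0,0,-0.97,0,0,0,-0.97,0,0,0,-0.97,0,0,0,0,0,0,0,0,0,0]}}

```text
time_s: 29.38
position: [0.4208, -0.122, 0.1096]
tcp_rot: [[-0.767, -0.641, -0.003], [-0.641, 0.767, 0.002], [0.001, 0.003, -1.0]]
force: [-0.3, 0.2, -0.5]
opening: 0.257
grasp_force: 30.0
```

{"method": "apply_moves", "body": {"plan": [0.89,0,0,0,0.89,0,0,0,0.89,0,0,0,0,0,-0.6,0,0,0,0,0,0,0,0,0]}}

```text
time_s: 30.12
position: [0.5545, -0.1214, 0.0804]
tcp_rot: [[-0.766, -0.643, -0.002], [-0.643, 0.766, 0.001], [0.001, 0.002, -1.0]]
force: [0.1, -0.2, 0.1]
opening: 0.257
grasp_force: 30.0
```

```bash
python3 look.py w5; python3 nest.py w5 ring,.556,-.1236,.005
```

```text
[ 0.5545 -0.1214  0.0804] tool yaw y-axis deg 130.02 30.125
ring top 0.016 floor 0.011 n 1176 rect [ 555.8 -124.6   30.3   32.7   48.8] circ [ 556.6 -123.8   16.4] mean [ 556.2 -124.3   11. ]
```

View pics/w5.png

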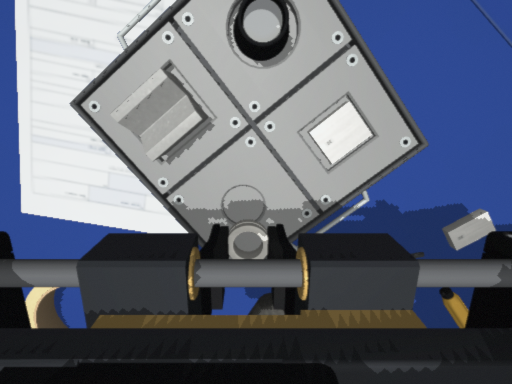

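The V-block (165,115), loupe (262,25) and wide block (342,130) sit in their pockets, and the ring pocket at (243,203) matches the prediction.

{"method": "apply_moves", "body": {"plan": [0.03,-0.05,-0.5,0,0,0,-0.4,0,0,0,-0.2,0,0,0,0,0,0,0,0,0,0,0,0,0]}}

```text
time_s: 30.92
position: [0.5575, -0.1255, 0.0263]
tcp_rot: [[-0.767, -0.642, 0.001], [-0.642, 0.767, -0.001], [-0.001, -0.001, -1.0]]
force: [-0.0, -0.4, 0.8]
opening: 0.257
grasp_force: 30.0
```

{"method": "apply_moves", "body": {"plan": [-0.02,0.03,-0.14,0,0,0,0,0,0,0,0,0]}}

```text
time_s: 31.3
position: [0.5558, -0.1237, 0.0183]
tcp_rot: [[-0.767, -0.642, -0.0], [-0.642, 0.767, 0.0], [0.0, 0.0, -1.0]]
force: [0.5, -0.1, 0.4]
opening: 0.261
grasp_force: 30.0
```

{"method": "apply_moves", "body": {"plan": [0,0,0,0,0,0,0,0,0,0,0,0,0,0,0,0], "grip": 0.1}}

```text
time_s: 31.8
position: [0.556, -0.1239, 0.0185]
tcp_rot: [[-0.767, -0.642, 0.0], [-0.642, 0.767, -0.0], [-0.0, -0.0, -1.0]]
force: [0.7, -0.4, 0.2]
opening: 0.443
grasp_force: 0.0
```

{"method": "apply_moves", "body": {"plan": [0,0,0.3,0,0,0,0.8,0,0,0,1,0,0,0,1,0,0,0,0,0,0,0,0,0]}}

```text
time_s: 32.55
position: [0.5555, -0.1236, 0.174]
tcp_rot: [[-0.767, -0.642, 0.0], [-0.642, 0.767, -0.0], [-0.0, -0.0, -1.0]]
force: [-1.2, -0.3, -0.8]
opening: 0.452
grasp_force: 0.0
```

```bash
python3 look.py w6 v_block_part_center loupe_part_center wide_block_center small_ring_center
```

```text
[ 0.5555 -0.1236  0.174 ] tool yaw y-axis deg 129.94 32.55
v_block_part_center 0.66 461 308 ztop 0.0285 rect mm 518.6 184.1 3.8 17.2 76.5 mean [512.9 176.3  23.1]
v_block_part_center 0.56 186 112 ztop 0.0411 rect mm 538.8 -211.4 40.1 44.9 78.7 mean [ 537.4 -211.8   35.2]
loupe_part_center 0.79 257 53 ztop 0.0402 rect mm 451.6 -195.5 30.5 30.7 38.1 mean [ 453.6 -194.9   31.7]
loupe_part_center 0.69 303 113 ztop 0.0168 rect mm 468.0 -106.3 86.3 86.1 78.7 mean [ 466.9 -108.1   15.6]
wide_block_center 0.7 312 123 ztop 0.0208 rect mm 466.9 -106.3 30.3 35.2 78.9 mean [ 466.9 -106.9   19.7]
small_ring_center 0.78 249 186 ztop 0.0216 rect mm 556.5 -123.0 24.6 23.7 40.6 mean [ 556.4 -122.7   19.2]
```

View pics/w6.png

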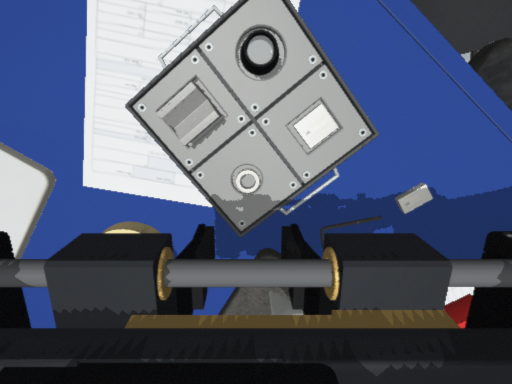

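All four parts are centred in their pockets at (187,112), (260,52), (314,124) and (247,180), and their top heights match full seating. I'm handing in.

```bash
python3 -c "
from rig import bot
print(bot.hand_in())"
```

```text
the job is handed in; nothing more can be done
None
```

The V-block, loupe, wide gauge block and small ring are each seated in their own nests by the final wrist-camera check (centres within about 1.5 mm, top heights as expected), the narrow block and large ring were never touched, and the job was handed in at about 33 s; no verdict came back.

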